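# Open the stuck lid of the low storage jar

## Task

Two stoneware jars with metal twist lids stand on the worktop, and the lid of the lower, wider one is stuck. Break it loose with a hard twist anticlockwise (seen from above), spin it on until it reaches its open stop, and let go, leaving the lid sitting on the jar. Leave the tall jar shut.

Things in the scene. Friction and masses are not known exactly. Their poses are not given: they have to be found in the camera images.
- low_jar_lid_top (a point): centre of the top face of the lid to open, 104 mm above the worktop, z up. The lid is a finely fluted round steel disc, 54 mm in diameter, 20 mm tall (84 to 104 mm above the worktop); a thin dark line along one radius of its top (the point's +x) turns with it. Grip it across the diameter from above, at any yaw, pads on its upper 15 mm or more; 40 N or more keeps it from slipping.
- low_jar_lid (a joint): turn of the low jar's lid, rad: 0 shut (a stop), growing anticlockwise seen from above, 1.3 (75 degrees) at the hard open stop. Stuck: resistance climbs to about 0.8 N m at 0.15 to 0.2 rad, then gives way; past 0.4 it is loose, spins easily and stays where it is left (before that it may spring back). It does not rise or come off. The grip may slip a little; turning 0.1 past the stop is harmless.
- low_jar: the low wide jar, white stoneware, 72 mm in diameter; origin under its centre, on the worktop. Its shoulder slopes from 56 mm up to a 46 mm wide neck at 70 to 84 mm, under the lid. A black rubber suction foot (104 mm across, tabs to 126 mm) holds it fast to the worktop: it cannot move or turn. It may stand left or right of the tall jar.
- tall_jar_lid_top (a point): centre of the top face of the lid of the jar to leave alone, 154 mm above the worktop. Same make, but taller and slimmer: white stoneware body 62 mm in diameter, steel lid 48 mm in diameter and 20 mm tall, in a suction foot 94 mm across. Its centre is at least 140 mm from the low jar's.
- tall_jar_lid (a joint): turn of the tall jar's lid, rad: 0 shut, growing anticlockwise; it must stay shut
There are look-alikes about, which are no part of the job. What is shaped like the part that bears tall_jar_lid_top but red is not meant.

How it is judged:
By the outcome, as a careful person would: the job done as asked, in the order asked, and still so for the second after the job is handed in, with the robot touching nothing.
It also fails if it takes over 32 s, if anything falls off the work surface, if the arm or the gripper's body presses on something with over 40 N, if the wrist force passes 120 N, or if a joint passes its speed limit or range.

## Robot

A 6-joint arm with a two-finger parallel gripper is mounted at the origin on a cart in front of the work surface, level with it; the furniture and walls round the work are solid. World frame = base frame: x ahead of the robot, y to its left, z up, the work surface at z = 0. Lengths are in m, angles in degrees, forces in N, time in s.
With the tool pointing down it reaches from about 0.325 to 0.875 m from the base axis. Payload 4.4 kg.
Tool frame: the origin (TCP) lies between the finger pads; the fingertips stand 17 mm ahead of it and the grasp point (between the pads) lies 2 mm behind it; z points along the fingers, y is the line along which they close (so a half turn about z gives the same grasp; the last joint's range is limited). The gripper opens to 85 mm and grips with 20 to 120 N. Pads are 22 mm wide; open, the fingers measure 114 mm over their backs; the gripper's body (76 mm by 85 mm) begins 54 mm behind the grasp point. The pads swing forward as they close: fully open they stand 13 mm farther back than shut.
Start: joints at [55.147, 11.837, 88.321, -0, 79.842, -8.623], TCP at [0.254, 0.516, 0.248] pointing down, gripper open.
Joint ranges: [-156.59, 156.59], [-49.26, 127.26], [12.9, 141.05], [-63.56, 243.56], [4.71, 150.69], [-161.64, 161.64]. Speed limits (degrees/s): [159.86, 159.86, 180, 180, 180, 180].

## Interface

Orientations are given as [roll, pitch, yaw] about the fixed x, y, z axes, in that order (R = Rz(yaw) Ry(pitch) Rx(roll)).
In Python, from workcell import manip gives the robot as it stands. Calls block until the motion is done:
- manip.goto(position, orientation): joint-space move of the TCP to a pose.
- manip.move_linear(position, orientation=None, velocity=0.15): straight line of the TCP; orientation=None keeps the orientation; velocity is the mean speed in m/s.
- manip.move_joints(angles): joint-space move.
- manip.grip(opening): finger opening in m; the grip force is fixed at half the most; returns when the fingers have stopped.
- manip.dwell(seconds).
- manip.inverse_kinematics(position, orientation): joint angles nearest the present ones, or None.
- manip.read_state(): the state.
- manip.camera(name): name is "side" or "top" or "wrist"; returns (picture, depth): 400x640x3 uint8, red, green, blue; 400x640 float32, m along the optical axis (not along the pixel's ray), 0 where there is no reading.
- manip.camera_model(name): a dict with "intrinsics" (3x3 intrinsics, pixels), "origin" and "attitude" of the camera in the world. Camera axes: x right, y down, z forward; pixel columns grow to the right and rows downward; lengths in m; the calibration is good to about 2 mm. A picture is of the moment at which its call begins: read the wrist's pose just before it. camera_model takes no time and is no camera call; for the wrist camera it gives the pose at the moment of the call.
A pose or a line that the arm cannot do raises manip.PlanningError and nothing moves.
- manip.close_job(): hands the job in; it is judged then, once.
The state is a dict: "clock": time; "qpos": joint angles; "qd": joint speeds; "tau": joint torques, N m; "tcp_pos": TCP position; "ee_rot": TCP orientation; "wrist_force": force on the tool from outside, world axes, zero at the start; "ft_torque": the same for the moment, N m; "grip_width": finger opening in m; "gripper_force": force on a finger pad.
Only numpy, scipy, OpenCV 4.12 (cv2) and the standard library are available. Lean on these libraries where they do the work, as an engineer would, in place of code of your own. Each camera call takes 0.05 s, during which the arm holds its last target. There are 200 camera calls.

## Working session

There is one attempt and no reset: what is moved stays moved. The work goes in short steps, each a Python script; the robot and the scene stay as the last script left them, time stands still between calls to the robot, and variables do not carry over. Pictures are saved under pics/ and viewed, at most 10 in all, crops included, and the job is handed in when it is done.

```bash
ls; mkdir -p pics
python3 - <<'E'
from workcell import manip as m
import cv2,numpy as np
p,d=m.camera("top"); s,ds=m.camera("side")
np.savez('v0.npz',p=p,d=d,s=s,ds=ds)
cv2.imwrite('pics/top0.png',p[:,:,::-1]);cv2.imwrite('pics/side0.png',s[:,:,::-1])
for n in("top","side","wrist"):print(n,m.camera_model(n))
st=m.read_state();print(st)
E
```

```text
pics
top {'intrinsics': array([[371.10674163,   0.        , 318.76129966],
       [  0.        , 371.10674163, 203.85012469],
       [  0.        ,   0.        ,   1.        ]]), 'origin': array([0.4258611 , 0.15827378, 1.06165358]), 'attitude': array([-176.45754327,   -0.69199229,  -89.50126248])}
side {'intrinsics': array([[463.21761104,   0.        , 324.9265758 ],
       [  0.        , 463.21761104, 202.87280036],
       [  0.        ,   0.        ,   1.        ]]), 'origin': array([ 0.07820847, -0.77273306,  0.76671419]), 'attitude': array([-123.12686089,   -0.42505077,  -22.83758373])}
wrist {'intrinsics': array([[308.52299796,   0.        , 322.69707846],
       [  0.        , 308.52299796, 200.74837952],
       [  0.        ,   0.        ,   1.        ]]), 'origin': array([0.19418228, 0.54543931, 0.37277462]), 'attitude': array([1.64748154e+02, 7.75187571e-02, 6.38569509e+01])}
{'clock': 0.1, 'qpos': array([ 5.51470620e+01,  1.18797623e+01,  8.83982060e+01, -5.86936350e-04,
        7.98419565e+01, -8.62475333e+00]), 'qd': array([-0.03254244, -0.12236998, -0.14870006, -0.04807445, -0.02778479,
        0.05272481]), 'tau': array([ 1.11835610e-05, -3.84092438e+01, -2.92550021e+01, -2.49354034e-04,
        4.73531036e-03, -5.61797393e-06]), 'tcp_pos': array([0.2537658 , 0.51523549, 0.24722474]), 'ee_rot': array([-1.79881345e+02, -1.74132350e-02,  1.53771901e+02]), 'wrist_force': array([ 0.27776694, -0.51163522,  0.26946656]), 'ft_torque': array([0.06911587, 0.0107969 , 0.02328711]), 'gripper_force': 0.0, 'grip_width': 0.08562459101004276}
```

View pics/top0.png

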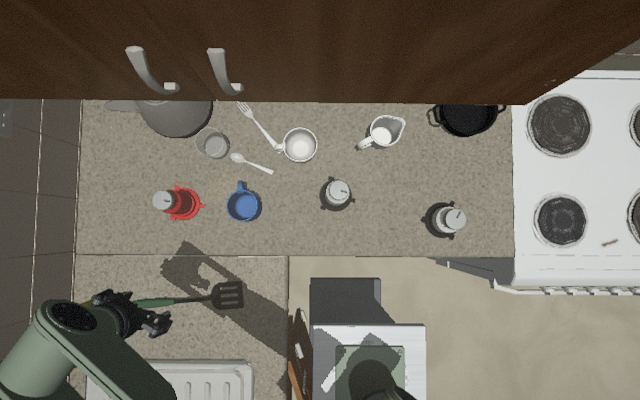

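View pics/side0.png

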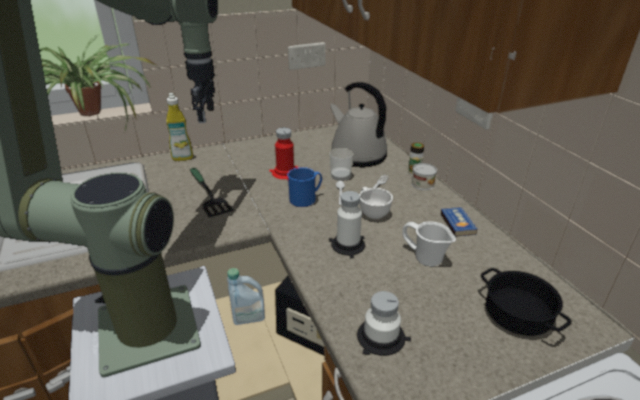

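The top view shows three lidded jars: red (175,203), white (338,192) and white (452,218). In the side view they are at (285,150), (349,220) and (383,320). The one at side (383,320) / top (452,218) looks low and wide, so I'll measure all of them to check.

```bash
cat > h.py <<'E'
import numpy as np,cv2
from scipy.spatial.transform import Rotation as R
def cloud(d,c):
    v,u=np.indices(d.shape);K=c['intrinsics']
    r=np.stack([(u-K[0,2])/K[0,0],(v-K[1,2])/K[1,1],np.ones(d.shape)],-1)*d[...,None]
    return r@R.from_euler('xyz',c['attitude'],degrees=True).as_matrix().T+c['origin']
E
python3 - <<'E'
from workcell import manip as m
from h import *
z=np.load('v0.npz')
P=cloud(z['d'],m.camera_model('top'))
S=cloud(z['ds'],m.camera_model('side'))
for n,Q,(u,v),r in [('top low',P,(455,217),18),('top tall',P,(338,192),18),('top red',P,(162,201),18),('side low',S,(383,303),20),('side tall',S,(349,200),15)]:
    q=Q[v-r:v+r,u-r:u+r].reshape(-1,3); q=q[q[:,2]>0.03]
    zm=np.percentile(q[:,2],97); t=q[abs(q[:,2]-zm)<.006]
    print(n,'ztop',zm.round(4),'mid',((t.min(0)+t.max(0))/2).round(4),'size',np.ptp(t,0).round(4),len(t))
s=z['s'][250:360,330:440,::-1];t=z['p'][170:250,400:500,::-1]
cv2.imwrite('pics/crop.png',np.hstack([cv2.resize(s,(400,400),interpolation=3),cv2.resize(t,(400,400),interpolation=3)]))
E
```

```text
top low ztop 0.1059 mid [ 0.4507 -0.2068  0.1039] size [0.0546 0.0523 0.0078] 324
top tall ztop 0.1557 mid [0.5183 0.1006 0.1536] size [0.0468 0.0447 0.0074] 294
top red ztop 0.1562 mid [0.4893 0.5315 0.154 ] size [0.0468 0.0481 0.0075] 287
side low ztop 0.1069 mid [ 0.4483 -0.2089  0.1048] size [0.0544 0.0543 0.0076] 446
side tall ztop 0.1567 mid [0.5151 0.0977 0.1547] size [0.048  0.0486 0.0078] 177
```

View pics/crop.png

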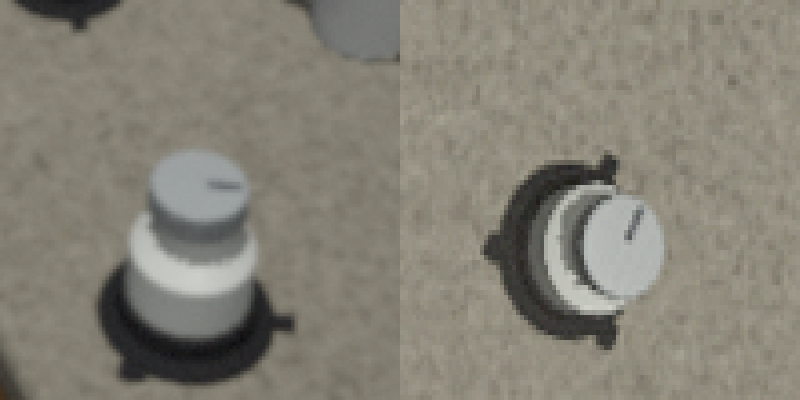

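The crop confirms it: a low wide white jar on a black foot, lid at crop (200,190) and (625,245). The lid measures 54 mm across with its top at 0.104, at (0.450,-0.208). The line points at about -20°. The tall jar measures 0.154 and 48 mm, and the red one is a look-alike. I'll go above the low jar for a close look.

Run:
```python
from workcell import manip as m
from h import *
yaw=25
for y in(25,115):print(y,np.round(m.inverse_kinematics([.4495,-.208,.095],[180,0,y]),1))
m.goto([.4495,-.208,.24],[180,0,yaw])
c=m.camera_model('wrist');p,d=m.camera('wrist')
cv2.imwrite('pics/w1.png',p[:,:,::-1])
P=cloud(d,c);t=P[(abs(P[...,2]-.104)<.006)&(np.hypot(P[...,0]-.4495,P[...,1]+.208)<.05)]
if len(t):print(len(t),((t.min(0)+t.max(0))/2).round(4),np.ptp(t,0).round(4))
s=m.read_state();print(s['clock'],s['tcp_pos'],s['ee_rot'],s['qpos'].round(1),s['wrist_force'])
```

```text
25 [-34.9  13.  107.1  -0.   59.9  30.1]
115 [-34.9  13.  107.1   0.   59.9 -59.9]
2905 [ 0.4497 -0.2074  0.1024] [0.0547 0.055  0.0086]
2.8 [ 0.44983018 -0.20734398  0.24001572] [-1.79995483e+02 -9.29584083e-03  2.50785527e+01] [-34.8   2.5  99.8   0.   77.7  30.1] [ 0.32161069 -0.69875537  0.11445709]
```

View pics/w1.png

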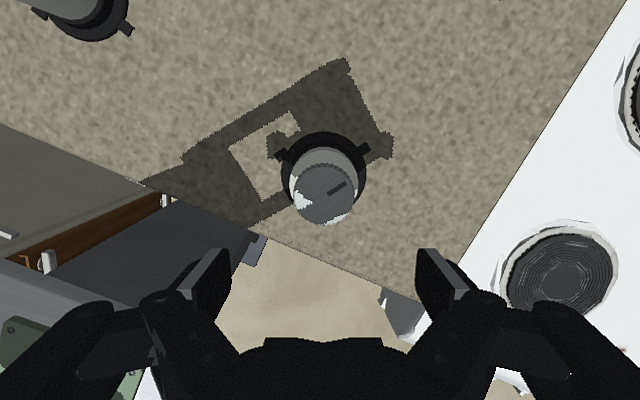

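The wrist view shows the lid at (325,193), between the fingers in line. The estimate agrees with the earlier one: (0.4497,-0.2074), 55 mm across.

Run:
```python
from workcell import manip as m
from h import *
def show(n):
    s=m.read_state();print(n,round(s['clock'],2),s['tcp_pos'].round(4),s['ee_rot'].round(1),s['wrist_force'].round(1),s['ft_torque'].round(2),round(s['gripper_force'],1),round(s['grip_width'],4),s['qpos'][5].round(1))
    return s
o=[180,0,25]
m.move_linear([.4497,-.2076,.12],o,.12)
m.move_linear([.4497,-.2076,.093],o,.06);show('down')
m.grip(0.03);s=show('grip')
if .048<s['grip_width']<.060 and s['gripper_force']>40:
    q0=s['qpos'].copy()
    q=np.array(m.inverse_kinematics([.4497,-.2076,.093],o))
    for a in(15,30,55,80):
        q1=q.copy();q1[5]-=a;m.move_joints(q1);show(a)
```

```text
down 4.55 [ 0.4495 -0.2075  0.0926] [-180.    0.   25.] [-0.1 -0.3  0.5] [-0.02  0.02  0.02] 0.0 0.0854 30.2
grip 4.96 [ 0.4501 -0.2079  0.0938] [179.9  -0.   25. ] [-1.  -0.2  4.9] [ 0.02  0.22 -0.  ] 62.7 0.0523 30.2
15 5.32 [ 0.4501 -0.2078  0.0938] [180.  -0.  40.] [-0.8  0.9  4.7] [ 0.05  0.25 -0.33] 62.9 0.0522 15.2
30 5.67 [ 0.4498 -0.2076  0.0937] [180.    0.   55.1] [-0.7  0.3  5.7] [0.39 0.56 0.3 ] 63.0 0.0522 0.1
55 6.17 [ 0.4495 -0.2075  0.0937] [-180.   -0.   80.] [-2.6  1.8  6.9] [ 0.17  0.52 -0.04] 63.1 0.0524 -24.8
80 6.67 [ 0.4489 -0.2065  0.0936] [-179.9   -0.2  105. ] [-4.1  4.7  9.3] [ 0.55  0.79 -0.09] 64.8 0.0524 -49.8
```

No stop torque yet, so the grip probably slipped a little at the breakaway. I'll turn further in small steps until the stop is felt.

Run:
```python
from workcell import manip as m
from h import *
q=np.array(m.read_state()['qpos'])
q=np.array(m.inverse_kinematics([.4497,-.2076,.093],[180,0,105]))
for a in range(2,19,2):
    q1=q.copy();q1[5]-=a;m.move_joints(q1);m.dwell(.1);s=m.read_state()
    print(80+a,s['clock'].__round__(2),s['ft_torque'].round(2),s['ee_rot'].round(1),round(s['gripper_force'],1),s['wrist_force'].round(1))
    if s['ft_torque'][2]<-.45:break
m.grip(.085)
m.move_linear([.4497,-.2076,.24],None,.15)
c=m.camera_model('wrist');p,d=m.camera('wrist')
P=cloud(d,c);np.savez('w2.npz',p=p,P=P)
ok=(abs(P[...,2]-.103)<.006)&(np.hypot(P[...,0]-.4497,P[...,1]+.2076)<.028)
t=P[ok];print(((t.min(0)+t.max(0))/2).round(4))
v,u=np.where(ok);y0,x0=int(v.mean()),int(u.mean());print(x0,y0)
cv2.imwrite('pics/w2.png',cv2.resize(p[y0-50:y0+50,x0-60:x0+60,::-1],None,fx=5,fy=5,interpolation=3))
print(m.read_state()['clock'])
```

```text
82 7.03 [ 0.69  0.56 -0.62] [-179.9   -0.2  106.9] 64.7 [-5.1  3.8  9.3]
[ 0.4491 -0.2074  0.1019]
322 195
8.6417
```

View pics/w2.png

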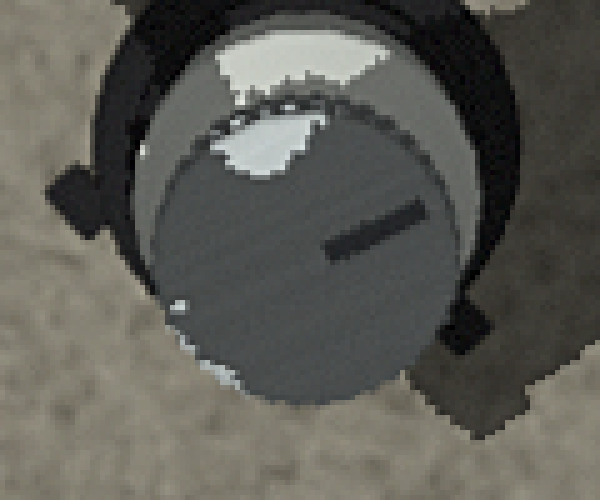

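The line runs from crop (330,250) to (425,208). I'll compute its turn against the earlier wrist view.

Run:
```python
from workcell import manip as m
from h import *
A=[]
c=m.camera_model('wrist');yaw2=m.read_state()['ee_rot'][2]
c1=dict(c)
Rz=R.from_euler('z',25.08-yaw2,degrees=True)
c1['attitude']=(Rz*R.from_euler('xyz',c['attitude'],degrees=True)).as_euler('xyz',degrees=True)
tcp=np.array([.4497,-.2076,.24]);c1['origin']=Rz.apply(c['origin']-m.read_state()['tcp_pos'])+[.4498,-.2073,.24]
for f,cc in(('w1',c1),('w2',c)):
    p=cv2.imread('pics/w1.png',0) if f=='w1' else cv2.cvtColor(np.load('w2.npz')['p'],cv2.COLOR_RGB2GRAY)
    K=cc['intrinsics'];ray=cloud(np.ones(p.shape,np.float32),cc)-cc['origin']
    X=cc['origin']+ray*((.104-cc['origin'][2])/ray[...,2])[...,None]
    r=np.hypot(X[...,0]-.4497,X[...,1]+.2076)<.022
    t=X[r&(p<.75*np.median(p[r]))][:,:2]
    w=np.linalg.svd(t-t.mean(0))[2][0]; 
    if w@(t.mean(0)-[.4497,-.2076])<0:w=-w
    A.append(np.degrees(np.arctan2(w[1],w[0])));print(f,len(t),t.mean(0).round(4),A[-1].round(1))
print('turn',A[1]-A[0])
```

```text
w1 99 [ 0.4597 -0.2143] -30.9
w2 98 [ 0.4587 -0.1986] 43.4
turn 74.21692823647734
```

The lid turned 74.2°, against 74.5° at the stop, and the stop was felt. The gripper is clear, so I'm handing in.

```bash
python3 -c "
from workcell import manip as m
print(m.close_job())"
```

```text
the job is handed in; nothing more can be done
None
```

I broke the low jar's lid loose and turned it anticlockwise to its open stop (74° measured, stop felt in the wrist torque). It was released and left sitting on the jar, the tall jar was not touched, and the job was handed in after about 9 s.

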